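# Press the cork blanks and heel pads, glue and tape at hand

## Robot

A 6-joint arm with a two-finger parallel gripper is mounted at the origin on the work surface. World frame = base frame: x ahead of the robot, y to its left, z up, the work surface at z = 0. Lengths are in m, angles in rad, forces in N, time in s.
With the tool pointing down it reaches from about 0.35 to 0.975 m from the base axis. Payload 4.9 kg.
Tool frame: the origin (TCP) lies on the centre line of the jaws, within the pads' length; the fingertips stand manip.tip_reach ahead of it and the grasp point (between the pads) is the TCP (manip.tip_reach is the distance from the TCP to the fingertips, in m); z points along the fingers, y is the line along which they close (so a half turn about z gives the same grasp; the last joint's range is limited). The gripper opens to 85 mm and grips with 20 to 120 N. Pads are 22 mm wide; open, the fingers measure 114 mm over their backs; the gripper's body (76 mm by 85 mm) begins 54 mm behind the grasp point. The pads swing forward as they close: fully open they stand 13 mm farther back than shut.
Start: joints at [1.175, 0.053, 1.613, -0, 1.476, -0.119], TCP at [0.171, 0.601, 0.25] pointing down, gripper open.
Joint ranges: [-3.01, 3.01], [-1.01, 2.22], [0.06, 2.58], [-1.02, 4.17], [0.09, 2.62], [-3.14, 3.14]. Speed limits (rad/s): [2.57, 2.57, 3.14, 3.14, 3.14, 3.14].

## Interface

Orientations are given as a unit quaternion [w, x, y, z].
In Python, from plant import manip gives the robot as it stands. The module is installed in compiled form; this text tells all that it offers.
- The arm moves only by the tool move_arm, never from a script. Its argument "rows" is a list of rows, each a list of 7 numbers: the shift along the tool's x, y, z in cm, then the turn, a rotation vector about the tool's x, y, z in degrees, then the opening, from -1 (shut) to 1 (fully open). In form: [[tx, ty, tz, ax, ay, az, jaw], ...]. A call has 1 to 20 rows; each row shifts and turns the commanded pose from where the row before left it, along the tool's axes as they then stand; what a row does not reach is not made up. A row lasts 1/12 s, in which the tool goes at most 41.7 mm and 7.16 degrees, less where a joint would pass 70% of its speed; a pose out of reach is approached as far as the arm can. A call is refused whole if a number of a shift passes 4.17 or a number of a turn 7.16, either way. A call with a gripper value outside its range is refused whole. The fingers move at their own pace and stop on an object; the grip force is fixed at half the most. Time passes only in rows, so rows that do not move let the fingers close. It gives the time, the measured TCP pose, the force, the opening and the grip force at its end, in the units of the state.
- manip.state(): the state, without advancing time (a new reading comes with each control period).
- manip.grab_frame(name): name is "scene" or "top" or "wrist"; returns a dict with "img" (480x640x3 uint8, blue, green, red), "mtx" (3x3 intrinsics, pixels), "R" (3x3) and "t" (3): a world point X has camera coordinates R X + t. Camera axes: x right, y down, z forward; pixel columns grow to the right and rows downward; lengths in m; the calibration is good to about 2 mm. A picture is of the moment at which its call begins. There is no depth.
- manip.job_done(): hands the job in; it is judged then, once.
The state is a dict: "time": time; "joint_pos": joint angles; "joint_vel": joint speeds; "joint_efforts": joint torques, N m; "tool_pos": TCP position; "tool_rot": TCP orientation; "contact_force": force on the tool from outside, world axes, zero at the start; "ft_torque": the same for the moment, N m; "gripper_width": opening from 0.0 (shut) to 1.0 (fully open); "grasp_force": force on a finger pad.
Only numpy, scipy, OpenCV 4.12 (cv2) and the standard library are available. Lean on these libraries where they do the work, as an engineer would, in place of code of your own. Each camera call takes 0.05 s, during which the arm holds its last target. There are 200 camera calls.

## Task

Set up the bench for gluing insoles: lay the plywood plate centred and square on the pile of cork sheets, long side along long side, stand the bigger iron weight on the middle of the plate, and stand the smaller iron weight on the middle of the round pile of heel pads. Then stand the glue jar midway between the two piles and lay the tape roll flat straight behind the jar (away from the robot, along the white mat's middle), about two fingers' breadth from it, not touching. Lower each thing until it rests, do not drop it, and leave the pencil pot alone.

Things in the scene. Friction and masses are not known exactly. Their poses are not given: they have to be found in the camera images.
- mat: Fixed white laminate mat, 180 x 120 mm, 3 mm thick, between the two piles. Its origin lies on its top face, exactly midway between the centres of the two piles; x runs along the mat's length, away from the robot (mat reaches from x = -50 to +130 mm, y = -60 to +60 mm), z up. The piles' centres lie at y = +130 and -130 mm in this frame; which pile is on which side changes.
- sheet_pile: Fixed pile of rectangular cork sheets, light and darker brown in turn, 150 mm along its x, 100 mm along its y, straight with the mat. Its origin is the centre of its top face. The pile's height changes from start to start: its top lies 28 to 53 mm above the bench.
- pad_pile: Fixed pile of round dark grey heel pads, 72 mm in diameter. Its origin is the centre of its top face, which lies 23 to 48 mm above the bench, different at each start.
- plate: Loose rectangular plywood pressing plate, 120 mm along its x, 64 mm along its y, 15 mm thick, about 0.12 kg, lying flat on the bench. Origin: centre of its underside, z up.
- big_weight: The bigger dark iron weight: upright cylinder 56 mm in diameter and 42 mm high with a small knob (20 mm wide) on top, 62 mm high in all, about 0.75 kg. Origin: centre of its underside, z up.
- small_weight: The smaller dark iron weight, same shape: cylinder 38 mm in diameter and 32 mm high, with knob (20 mm wide) 52 mm high in all, about 0.28 kg. Origin: centre of its underside, z up.
- jar: Closed amber glass glue jar with white lid, upright, 54 mm in diameter, 75 mm high, about 0.2 kg. Origin: centre of its underside, z up.
- tape: Roll of tan tape lying flat, 62 mm outside diameter, 38 mm hole, 25 mm high, about 0.06 kg. Origin: centre of its underside, z up.
- pencil_pot: Bystander, not to be disturbed: aluminium pot 72 mm in diameter, 85 mm high, with pencils to about 135 mm, at the left end of the work. Origin: centre of its underside.
Mind the look-alikes: they are no part of the job. Leave any blue or turquoise look-alike of the big_weight alone.

How it is judged:
At the end, for the whole second after the job is handed in: Plate flat on the sheets within 12 mm, square to 0.15 rad; big weight on plate, small on pads, each within 12 mm of centre; jar on mat within 15 mm of midway; tape flat on mat behind it, 62-105 mm off (centres), within 20 mm of mat's middle line, 50+ mm behind. Upright to 0.08 rad, at rest (horizontal distance between plate and sheet_pile below 0.012 m and z of plate in the frame of sheet_pile between -0.004 and 0.004 m and angle between the x axis of plate and the x axis of sheet_pile, either way round below 0.15 rad and horizontal distance between big_weight and plate below 0.012 m and z of big_weight in the frame of plate between 0.011 and 0.019 m and horizontal distance between small_weight and pad_pile below 0.012 m and z of small_weight in the frame of pad_pile between -0.004 and 0.004 m and horizontal distance between jar and mat below 0.015 m and z of jar in the frame of mat between -0.004 and 0.004 m and y of tape in the frame of mat between -0.02 and 0.02 m and z of tape in the frame of mat between -0.004 and 0.004 m and x of tape in the frame of mat above 0.05 m and horizontal distance between tape and jar between 0.062 and 0.105 m and angle between each of plate, big_weight, small_weight, jar, tape's own z axis and vertical below 0.08 rad and linear speed of each of plate, big_weight, small_weight, jar, tape below 0.02 m/s and angular speed of each of plate, big_weight, small_weight, jar, tape below 0.15 rad/s); the robot touches nothing.
It fails at once if the pencil pot is shifted by more than 20 mm (distance of pencil_pot from where it was at the start of the episode above 0.02 m).
It fails at once if a thing is dropped: it falls free, touching nothing, at over 0.4 m/s (about 10 mm of fall) ((contact force between plate and anything else below 0.05 N and linear speed of plate above 0.4 m/s) or (contact force between big_weight and anything else below 0.05 N and linear speed of big_weight above 0.4 m/s) or (contact force between small_weight and anything else below 0.05 N and linear speed of small_weight above 0.4 m/s) or (contact force between jar and anything else below 0.05 N and linear speed of jar above 0.4 m/s) or (contact force between tape and anything else below 0.05 N and linear speed of tape above 0.4 m/s)).
It also fails if it takes over 144 s, if anything falls off the work surface, if the arm or the gripper's body presses on something with over 40 N, if the wrist force passes 120 N, or if a joint passes its speed limit or range.

## Working session

There is one attempt and no reset: what is moved stays moved. The work goes in short steps, Python scripts to look and compute and a tool call to move; the robot and the scene stay as the last step left them, time stands still between calls to the robot, and variables do not carry over. Pictures are saved under pics/ and viewed, at most 14 in all, crops included, and the job is handed in when it is done.

Besides the shell and the picture viewer there is one more tool, called after "Request:" in YAML: its name, and indented under it one key for each argument. move_arm: Moves the arm, as the interface text tells. Its arguments: {"type":"object","properties":{"rows":{"type":"array","items":{"type":"array","items":{"type":"number"}}}},"required":["rows"]}

```bash
mkdir -p pics
python3 - <<'E'
from plant import manip
import cv2,numpy as np
print(manip.tip_reach, manip.state())
for n in("scene","top","wrist"):
    f=manip.grab_frame(n); cv2.imwrite(f"pics/{n}0.png",f["img"]); np.savez(f"pics/{n}0.npz",**f)
    print(n,f["mtx"].round(1).tolist(),f["R"].round(3).tolist(),f["t"].round(3).tolist(), (-f["R"].T@f["t"]).round(3))
E
```

```text
0.019 {'time': 0.0, 'joint_pos': array([ 1.17498966e+00,  5.33739219e-02,  1.61431750e+00, -2.55318774e-06,
        1.47597481e+00, -1.18979700e-01]), 'joint_vel': array([ 0.00191663,  0.00112326, -0.0001488 , -0.00048144, -0.0068967 ,
        0.00074265]), 'joint_efforts': array([ 1.72710534e-04, -3.93683374e+01, -3.70178139e+01, -9.22297477e-05,
        7.12513283e-03, -2.86367538e-05]), 'tool_pos': array([0.1705755 , 0.60066235, 0.24903835]), 'tool_rot': array([-2.62696712e-04,  1.37971752e-01,  9.90435622e-01, -1.00295768e-03]), 'contact_force': array([-0.22077752, -0.57782188,  0.02532716]), 'ft_torque': array([ 0.01914256, -0.00582033, -0.00819556]), 'grasp_force': 0.0, 'gripper_width': 0.9987063089285635}
scene [[528.0, 0.0, 322.1], [0.0, 528.0, 237.2], [0.0, 0.0, 1.0]] [[-0.811, 0.584, 0.016], [0.477, 0.678, -0.559], [-0.338, -0.446, -0.829]] [0.386, -0.206, 1.42] [0.891 0.547 1.056]
top [[468.9, 0.0, 320.2], [0.0, 468.9, 240.7], [0.0, 0.0, 1.0]] [[-0.005, -1.0, 0.007], [-0.999, 0.005, -0.036], [0.036, -0.008, -0.999]] [0.004, 0.471, 1.086] [0.431 0.01  1.102]
wrist [[367.4, 0.0, 323.4], [0.0, 367.4, 239.0], [0.0, 0.0, 1.0]] [[0.273, 0.962, -0.003], [0.926, -0.262, 0.273], [0.262, -0.077, -0.962]] [-0.623, -0.036, 0.38] [0.104 0.62  0.374]
```

View pics/scene0.png

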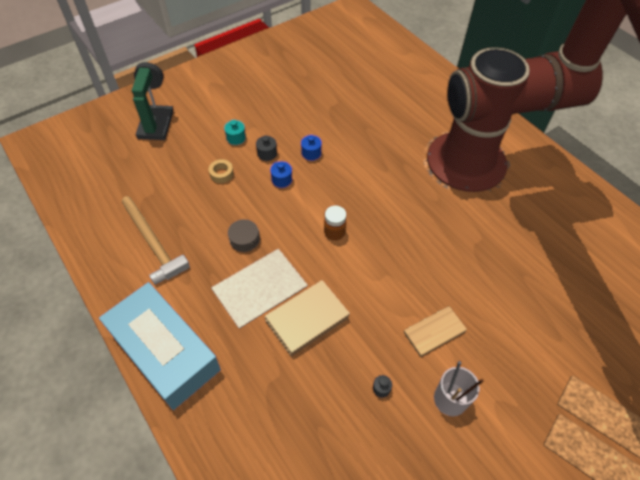

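View pics/top0.png

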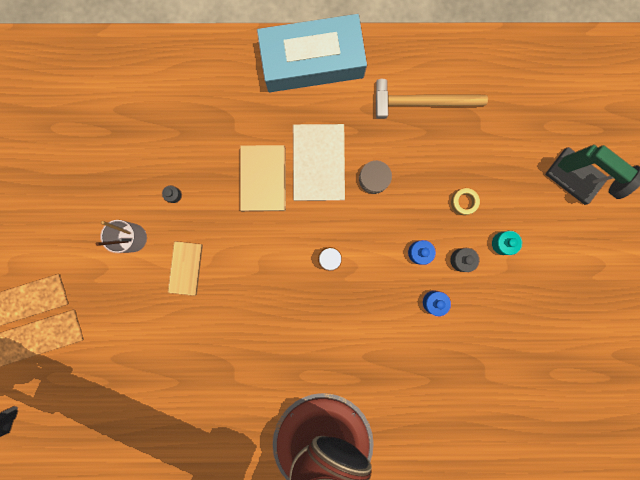

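Scene and top views show everything. In the top view: sheet pile (262,178), mat (318,162), pads (375,177), small weight (171,194), plate (185,268), jar (330,259), dark big weight (465,260), tape (466,201) and pot (118,236).

```bash
cat > h.py <<'E'
import cv2,numpy as np
def load(n): return dict(np.load(f"pics/{n}.npz"))
def P(f): return f["mtx"]@np.c_[f["R"],f["t"]]
def tri(fa,a,fb,b):
    X=cv2.triangulatePoints(P(fa),P(fb),np.float64(a).reshape(2,1),np.float64(b).reshape(2,1)).ravel()
    X=X[:3]/X[3]
    e=[np.linalg.norm(proj(f,X)-p) for f,p in((fa,a),(fb,b))]
    return X,e
def proj(f,X):
    q=P(f)@np.append(X,1); return q[:2]/q[2]
def ray(f,px,z):
    d=f["R"].T@np.linalg.solve(f["mtx"],[px[0],px[1],1]); c=-f["R"].T@f["t"]
    return c+d*(z-c[2])/d[2]
E
python3 - <<'E'
from h import *
for n,pts in(("scene0",dict(tape=(221,171),big=(266,148),jar=(335,215),pad=(244,236),mat=(259,287),sheet=(307,316),plate=(435,330),small=(382,385))),
 ("top0",dict(tape=(466,201),big=(465,260),jar=(330,259),pad=(375,177),mat=(318,162),sheet=(262,178),plate=(185,268),small=(171,194)))):
    f=load(n); hsv=cv2.cvtColor(f["img"],cv2.COLOR_BGR2HSV)
    tiles=[]
    for k,(x,y) in pts.items():
        print(n,k,hsv[y,x],"wood",hsv[y+28,x+42] if y<430 else "")
        c=f["img"][max(y-48,0):y+48,x-48:x+48]; tiles.append(cv2.resize(c,(200,200),interpolation=cv2.INTER_CUBIC))
    cv2.imwrite(f"pics/c_{n}.png",np.vstack([np.hstack(tiles[:4]),np.hstack(tiles[4:])]))
E
```

```text
scene0 tape [ 13 162 176] wood [ 13 164 174]
scene0 big [30  3 73] wood [ 13 162 179]
scene0 jar [ 60   9 236] wood [ 13 162 175]
scene0 pad [ 12  53 106] wood [ 22  40 223]
scene0 mat [ 22  40 225] wood [ 20  83 227]
scene0 sheet [ 20  84 226] wood [ 13 163 186]
scene0 plate [ 17 118 225] wood [ 13 164 174]
scene0 small [30  5 54] wood [ 13 164 169]
top0 tape [ 14 185 218] wood [ 14 191 210]
top0 big [10 15 50] wood [ 14 184 201]
top0 jar [108   5 238] wood [ 14 182 200]
top0 pad [ 13  65 145] wood [ 14 183 221]
top0 mat [ 22  49 234] wood [ 14 185 181]
top0 sheet [ 21 102 234] wood [ 14 181 221]
top0 plate [ 19 128 235] wood [ 13 185 210]
top0 small [20 16 48] wood [ 14 183 189]
```

View pics/c_scene0.png

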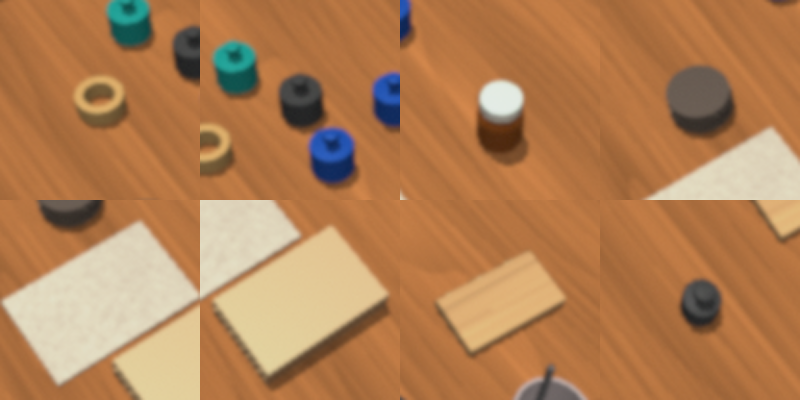

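View pics/c_top0.png

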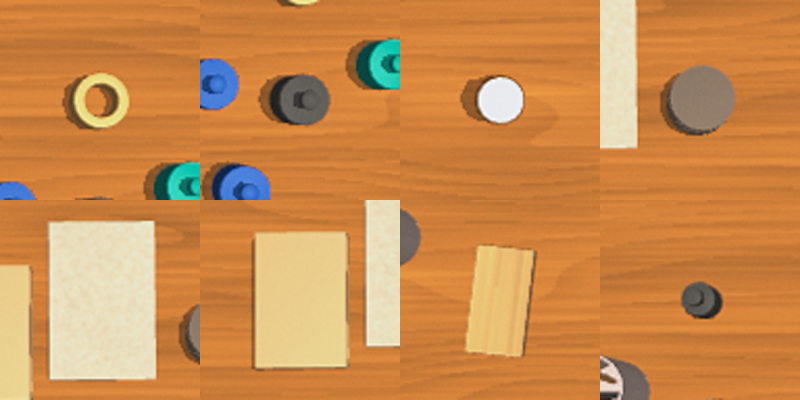

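The crops show the top faces cleanly (pads, sheets, plate, jar lid, tape ring). The weights' knobs are small and low in contrast, so I will use the wrist camera for them later. Now to segment.

```bash
cat > m.py <<'E'
from h import *
R=dict( # (lo,hi) HSV per view, pixel
 tape=((15,80,150),(28,175,255)),jar=((0,0,190),(179,30,255)),pad=(None,None),
 mat=((15,10,180),(35,66,255)),sheet=((15,67,190),(30,112,255)),plate=((15,95,190),(24,150,255)))
pts={"scene0":dict(tape=(221,171),jar=(335,215),pad=(244,233),mat=(259,287),sheet=(307,316),plate=(435,330)),
 "top0":dict(tape=(466,201),jar=(330,259),pad=(375,177),mat=(318,162),sheet=(262,178),plate=(185,268))}
out={}
for n in pts:
    f=load(n); hsv=cv2.cvtColor(f["img"],cv2.COLOR_BGR2HSV)
    for k,(x,y) in pts[n].items():
        lo,hi=R[k]
        if k=="pad": lo,hi=((0,25,85),(30,80,130)) if n=="scene0" else ((0,30,110),(30,100,190))
        m=cv2.inRange(hsv,lo,hi); w=np.zeros_like(m); r=60; w[max(y-r,0):y+r,x-r:x+r]=255; m&=w
        if k not in("tape",): m=cv2.morphologyEx(m,cv2.MORPH_OPEN,np.ones((3,3)))
        cs,_=cv2.findContours(m,cv2.RETR_EXTERNAL,cv2.CHAIN_APPROX_NONE)
        c=min(cs,key=lambda c:-cv2.pointPolygonTest(cv2.convexHull(c),(x,y),True))
        A=cv2.contourArea(c)
        if k in("tape","jar","pad"): e=cv2.fitEllipse(cv2.convexHull(c)); p=np.array([e[0]]); print(n,k,A,np.round(e[0],1),np.round(e[1],1))
        else:
            h=cv2.convexHull(c); p=cv2.approxPolyN(h,4,ensure_convex=True).reshape(-1,2).astype(float); print(n,k,A,p.tolist())
        out[n,k]=p
S,T=load("scene0"),load("top0")
for k in R:
    a,b=out["scene0",k],out["top0",k]
    if len(a)==4: # match corners by ray at z~.02
        wa=[ray(S,p,.02)[:2] for p in a]; wb=[ray(T,p,.02)[:2] for p in b]
        a=np.array([a[np.argmin([np.hypot(*(u-v)) for u in wa])] for v in wb])
    X=[tri(S,p,T,q) for p,q in zip(a,b)]
    print(k,[(x.round(4).tolist(),np.round(e,1).tolist()) for x,e in X])
    if len(X)==4:
        Q=np.array([x for x,_ in X]); print("   ctr",Q.mean(0).round(4),"sides",[np.linalg.norm((Q[i]-Q[i-1])).round(4) for i in range(4)],"ang",[np.degrees(np.arctan2(*(Q[i]-Q[i-1])[1::-1])).round(1) for i in range(4)])
E
python3 m.py
```

```text
scene0 tape 346.5 [220.1 167.8] [18.6 25.2]
scene0 jar 216.5 [335.1 213.8] [15.7 19.3]
scene0 pad 505.0 [242.5 232.1] [23.4 29.3]
scene0 mat 3589.5 [[307.0, 285.0], [239.0, 327.0], [211.0, 287.0], [278.0, 249.0]]
scene0 sheet 2860.0 [[349.0, 313.0], [291.0, 351.0], [265.0, 315.0], [322.0, 280.0]]
scene0 plate 1439.0 [[466.0, 329.0], [421.0, 354.0], [404.0, 329.0], [449.0, 305.0]]
top0 tape 524.5 [466.3 200.9] [26.2 26.8]
top0 jar 328.5 [329.9 258.7] [20.9 21.3]
top0 pad 701.0 [375.7 175.8] [30.4 30.8]
top0 mat 3650.0 [[344.0, 199.0], [294.0, 199.0], [294.0, 125.0], [343.0, 124.0]]
top0 sheet 2645.0 [[283.0, 146.0], [283.0, 209.0], [241.0, 209.0], [241.0, 146.0]]
top0 plate 1332.5 [[201.0, 244.0], [195.0, 295.0], [168.0, 292.0], [174.0, 241.0]]
tape [([0.5598, -0.3361, 0.0229], [0.5, 0.6])]
jar [([0.4279, -0.0184, 0.072], [0.4, 0.5])]
pad [([0.618, -0.126, 0.0286], [0.5, 0.6])]
mat [([0.5676, -0.0538, 0.0016], [0.6, 0.8]), ([0.5674, 0.0647, 0.0011], [1.0, 1.2]), ([0.7449, 0.0637, -0.0017], [0.7, 0.8]), ([0.7463, -0.0533, 0.0041], [0.2, 0.3])]
   ctr [0.6565 0.0053 0.0013] sides [np.fl
[... 177 characters left out ...]
6, 0.0285], [0.1, 0.1]), ([0.5416, 0.0878, 0.031], [0.6, 0.8]), ([0.5414, 0.185, 0.0283], [1.1, 1.3]), ([0.6889, 0.1844, 0.0262], [0.5, 0.5])]
   ctr [0.6152 0.1359 0.0285] sides [np.float64(0.0978), np.float64(0.1473), np.float64(0.0973), np.float64(0.1475)] ang [np.float64(-90.0), np.float64(179.5), np.float64(90.1), np.float64(-0.2)]
plate [([0.4629, 0.2788, 0.0146], [0.6, 0.7]), ([0.3448, 0.2926, 0.0143], [0.8, 1.0]), ([0.3524, 0.3553, 0.011], [0.5, 0.6]), ([0.4702, 0.3417, 0.0132], [0.6, 0.7])]
   ctr [0.4076 0.3171 0.0133] sides [np.float64(0.0633), np.float64(0.1188), np.float64(0.0632), np.float64(0.1186)] ang [np.float64(-96.6), np.float64(173.3), np.float64(83.1), np.float64(-6.6)]
```

Measured heights come out about 2 mm low against the known sizes (plate 13.3/15, jar 72/75, mat 1.3/3). The sheet top is therefore about 0.0305 and the pad top about 0.0305. The mat origin (0.6165, 0.005) matches the midpoint of the piles. I'll start with the plate.

```bash
cat > go.py <<'E'
import sys,numpy as np
from plant import manip
from scipy.spatial.transform import Rotation as Ro
x,y,z,yaw=map(float,sys.argv[1:5])
s=manip.state(); q=s["tool_rot"]; M=Ro.from_quat([*q[1:],q[0]]).as_matrix()
cy=np.degrees(np.arctan2(M[1,1],M[0,1]))
d=M.T@(np.array([x,y,z])-s["tool_pos"])*100
print("t",round(s["time"],1),"pos",s["tool_pos"].round(4),"yaw",cy.round(1),"tilt",np.degrees(np.arccos(-M[2,2])).round(2),"w",round(s["gripper_width"],3),"f",round(float(s["grasp_force"]),1),"F",s["contact_force"].round(1))
print("tool shift cm",d.round(2),"az",round(cy-yaw,1))
E
python3 go.py 0.408 0.317 0.10 83.3
```

```text
t 0.1 pos [0.1706 0.6008 0.2493] yaw 74.1 tilt 0.1 w 1.001 f 0.0 F [-1.2  0.1 -0.2]
tool shift cm [-30.59 -20.78  14.96] az -9.2
```

Request:
move_arm:
  rows:
    - [-1.5, -1.0, 0, 0, 0, 0, 1]
    - [-2.6, -1.8, 0, 0, 0, 0, 1]
    - [-3, -2, 0, 0, 0, 0, 1]
    - [-3, -2, 0, 0, 0, 0, 1]
    - [-3, -2, 0, 0, 0, 0, 1]
    - [-3, -2, 0.5, 0, 0, 0, 1]
    - [-3, -2, 1, 0, 0, 0, 1]
    - [-3, -2, 1, 0, 0, 0, 1]
    - [-3, -2, 1.5, 0, 0, 0, 1]
    - [-2.5, -2, 2, 0, 0, 0, 1]
    - [-2, -1.5, 2, 0, 0, 0, 1]
    - [0, 0, 2.5, 0, 0, -4.6, 1]
    - [0, 0, 2.5, 0, 0, -4.6, 1]
    - [0, 0, 2, 0, 0, 0, 1]
    - [0, 0, 0, 0, 0, 0, 1]
    - [0, 0, 0, 0, 0, 0, 1]

```text
time: 1.48
tool_pos: [0.3991, 0.3244, 0.099]
tool_rot: [-0.001, 0.058, 0.998, -0.001]
contact_force: [0.0, 0.1, 0.4]
gripper_width: 0.999
grasp_force: 0.0
```

```bash
python3 go.py 0.408 0.317 0.022 83.3; python3 -c "
from plant import manip;import cv2
cv2.imwrite('pics/w1.png',manip.grab_frame('wrist')['img'])"
```

```text
t 1.5 pos [0.3991 0.3244 0.099 ] yaw 83.3 tilt 0.19 w 0.999 f 0.0 F [0.  0.1 0.4]
tool shift cm [-0.99 -0.61  7.7 ] az 0.0
```

View pics/w1.png

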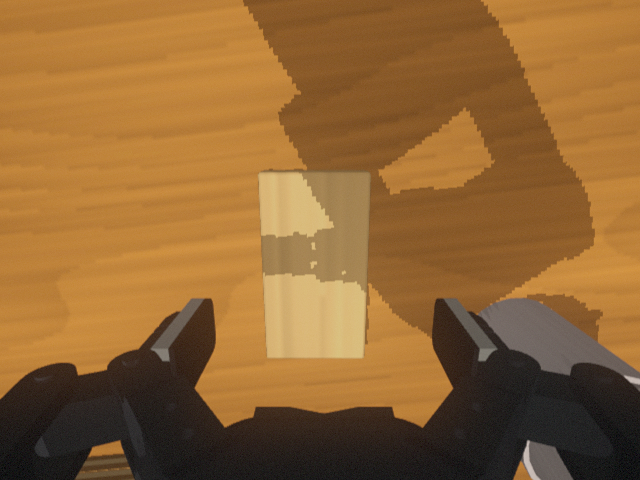

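The wrist view shows the plate (260–370, 170–358) square with the jaws and nearly centred between the fingers (213 and 434). I'll descend and grip.

Request:
move_arm:
  rows:
    - [-1.0, -0.6, 0, 0, 0, 0, 1]
    - [0, 0, 1.5, 0, 0, 0, 1]
    - [0, 0, 2, 0, 0, 0, 1]
    - [0, 0, 2, 0, 0, 0, 1]
    - [0, 0, 1.2, 0, 0, 0, 1]
    - [0, 0, 0.8, 0, 0, 0, 1]
    - [0, 0, 0.2, 0, 0, 0, 1]
    - [0, 0, 0, 0, 0, 0, 0.3]
    - [0, 0, 0, 0, 0, 0, -0.3]
    - [0, 0, 0, 0, 0, 0, -1]
    - [0, 0, 0, 0, 0, 0, -1]
    - [0, 0, 0, 0, 0, 0, -1]
    - [0, 0, 0, 0, 0, 0, -1]
    - [0, 0, 0, 0, 0, 0, -1]

```text
time: 2.7
tool_pos: [0.4108, 0.3188, 0.0254]
tool_rot: [0.002, 0.058, 0.998, 0.001]
contact_force: [-0.1, -0.4, 5.5]
gripper_width: 0.714
grasp_force: 65.5
```

```bash
python3 go.py 0.6155 0.1355 0.12 90
```

```text
t 2.7 pos [0.4108 0.3188 0.0254] yaw 83.4 tilt 0.22 w 0.714 f 65.5 F [-0.1 -0.4  5.5]
tool shift cm [-22.48 -15.82  -9.42] az -6.6
```

Request:
move_arm:
  rows:
    - [0, 0, -1, 0, 0, 0, -1]
    - [0, 0, -2, 0, 0, 0, -1]
    - [0, 0, -3, 0, 0, 0, -1]
    - [-1, -0.7, -2, 0, 0, 0, -1]
    - [-2, -1.4, -1.4, 0, 0, 0, -1]
    - [-2.8, -2, 0, 0, 0, 0, -1]
    - [-2.8, -2, 0, 0, 0, 0, -1]
    - [-2.8, -2, 0, 0, 0, 0, -1]
    - [-2.8, -2, 0, 0, 0, 0, -1]
    - [-2.8, -2, 0, 0, 0, 0, -1]
    - [-2.8, -2, 0, 0, 0, 0, -1]
    - [-2, -1.2, 0, 0, 0, 0, -1]
    - [-1, -0.5, 0, 0, 0, -3.3, -1]
    - [0, 0, 0, 0, 0, -3.3, -1]
    - [0, 0, 0, 0, 0, 0, -1]
    - [0, 0, 0, 0, 0, 0, -1]
    - [0, 0, 0, 0, 0, 0, -1]

```text
time: 4.12
tool_pos: [0.6168, 0.1348, 0.1172]
tool_rot: [-0.0, 0.001, 1.0, -0.0]
contact_force: [0.4, -0.7, -1.3]
gripper_width: 0.714
grasp_force: 65.3
```

```bash
python3 go.py 0.618 0.1355 0.056 90;python3 - <<'E'
from plant import manip
import cv2,numpy as np
t=[]
for n,(x,y) in(("scene",(307,290)),("top",(262,178))):
    f=manip.grab_frame(n); np.savez(f"pics/{n}1.npz",**f); t.append(cv2.resize(f["img"][y-90:y+90,x-90:x+90],(400,400)))
cv2.imwrite("pics/hold1.png",np.hstack(t))
E
```

```text
t 4.1 pos [0.6168 0.1348 0.1172] yaw 89.9 tilt 0.03 w 0.714 f 65.3 F [ 0.4 -0.7 -1.3]
tool shift cm [-0.12  0.07  6.12] az -0.1
```

View pics/hold1.png

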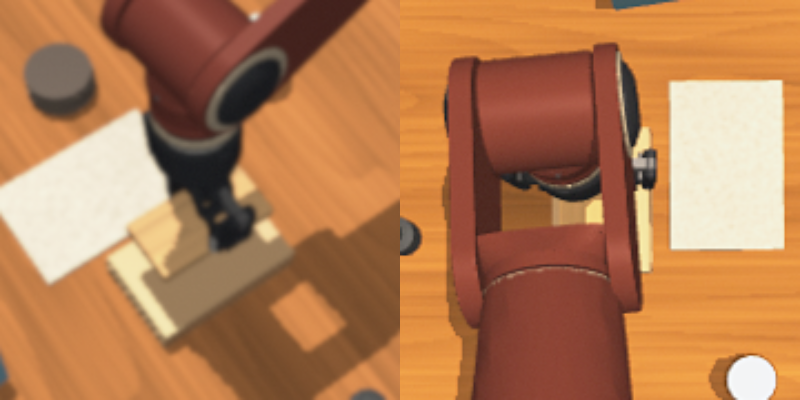

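The plate is held level above the sheets (scene crop, around (200,215)). I'll lower it and watch for contact.

Request:
move_arm:
  rows:
    - [-0.1, 0.1, 1, 0, 0, 0, -1]
    - [0, 0, 1.5, 0, 0, 0, -1]
    - [0, 0, 1.5, 0, 0, 0, -1]
    - [0, 0, 1, 0, 0, 0, -1]
    - [0, 0, 0.5, 0, 0, 0, -1]
    - [0, 0, 0.2, 0, 0, 0, -1]
    - [0, 0, 0.1, 0, 0, 0, -1]
    - [0, 0, 0.1, 0, 0, 0, -1]
    - [0, 0, 0, 0, 0, 0, -1]
    - [0, 0, 0, 0, 0, 0, -1]
    - [0, 0, 0, 0, 0, 0, -1]

```text
time: 5.13
tool_pos: [0.6189, 0.1356, 0.0591]
tool_rot: [0.001, 0.001, 1.0, 0.0]
contact_force: [-0.1, -0.3, -1.5]
gripper_width: 0.714
grasp_force: 65.3
```

Request:
move_arm:
  rows:
    - [0, 0, 0.1, 0, 0, 0, -1]
    - [0, 0, 0.1, 0, 0, 0, -1]
    - [0, 0, 0.1, 0, 0, 0, -1]
    - [0, 0, 0, 0, 0, 0, -1]
    - [0, 0, 0, 0, 0, 0, -1]

```text
time: 5.55
tool_pos: [0.6183, 0.1355, 0.0552]
tool_rot: [-0.0, 0.001, 1.0, -0.0]
contact_force: [-0.4, 0.2, -1.0]
gripper_width: 0.708
grasp_force: 65.3
```

Request:
move_arm:
  rows:
    - [0, 0, 0.1, 0, 0, 0, -1]
    - [0, 0, 0, 0, 0, 0, -1]
    - [0, 0, 0, 0, 0, 0, -1]

```text
time: 5.8
tool_pos: [0.6185, 0.1356, 0.055]
tool_rot: [-0.0, 0.0, 1.0, 0.0]
contact_force: [-1.7, -0.7, 3.5]
gripper_width: 0.718
grasp_force: 66.1
```

Request:
move_arm:
  rows:
    - [0, 0, 0.1, 0, 0, 0, -1]
    - [0, 0, 0, 0, 0, 0, -1]
    - [0, 0, 0, 0, 0, 0, -1]

```text
time: 6.05
tool_pos: [0.6186, 0.1356, 0.0549]
tool_rot: [-0.0, 0.0, 1.0, -0.0]
contact_force: [-5.7, -1.8, 9.0]
gripper_width: 0.716
grasp_force: 66.8
```

Contact at TCP z 0.055. I'll release and rise.

Request:
move_arm:
  rows:
    - [0, 0, 0, 0, 0, 0, -0.2]
    - [0, 0, 0, 0, 0, 0, 0.3]
    - [0, 0, 0, 0, 0, 0, 0.8]
    - [0, 0, 0, 0, 0, 0, 1]
    - [0, 0, -1, 0, 0, 0, 1]
    - [0, 0, -2, 0, 0, 0, 1]
    - [0, 0, -3, 0, 0, 0, 1]
    - [0, 0, -4, 0, 0, 0, 1]
    - [0, 0, -4, 0, 0, 0, 1]
    - [0, -2, -2, 0, 0, 0, 1]
    - [0, -3, 0, 0, 0, 0, 1]
    - [0, -4, 0, 0, 0, 0, 1]
    - [0, -4, 0, 0, 0, 0, 1]
    - [0, -4, 0, 0, 0, 0, 1]
    - [0, -4, 0, 0, 0, 0, 1]
    - [0, -4, 0, 0, 0, 0, 1]
    - [0, -3, 0, 0, 0, 0, 1]
    - [0, -1, 0, 0, 0, 0, 1]
    - [0, 0, 0, 0, 0, 0, 1]

```text
time: 7.63
tool_pos: [0.618, -0.1569, 0.2136]
tool_rot: [0.0, 0.002, 1.0, -0.0]
contact_force: [-1.4, 0.9, 0.5]
gripper_width: 0.997
grasp_force: 0.0
```

```bash
python3 - <<'E'
from h import *
from plant import manip
for n in("scene","top"):
    f=manip.grab_frame(n); np.savez(f"pics/{n}2.npz",**f); cv2.imwrite(f"pics/{n}2.png",f["img"])
T=load("top2"); T0=load("top0")
g=cv2.cvtColor(T["img"],cv2.COLOR_BGR2HSV)
# plate on sheets: plate hue/sat differs from the sheets
for n,(x,y),v in(("big",(465,260),.042),("small",(171,194),.032)):
    h=cv2.cvtColor(T0["img"],cv2.COLOR_BGR2HSV); m=cv2.inRange(h,(0,0,30),(179,60,110)); w=np.zeros_like(m); w[y-25:y+25,x-25:x+25]=255; m&=w
    c=max(cv2.findContours(m,0,cv2.CHAIN_APPROX_NONE)[0],key=cv2.contourArea); print(n,cv2.minEnclosingCircle(c),ray(T0,cv2.minEnclosingCircle(c)[0],v/2).round(4))
S=load("scene2")["img"]
cv2.imwrite("pics/pl2.png",np.hstack([cv2.resize(S[256:376,247:367],(400,400)),cv2.resize(T["img"][118:238,202:322],(400,400))]))
E
python3 go.py 0.48 -0.31 0.2 60
```

```text
big ((464.3148193359375, 259.5), 13.767240524291992) [ 0.4253 -0.3309  0.021 ]
small ((171.5, 193.5), 9.300638198852539) [0.5816 0.3462 0.016 ]
t 7.7 pos [ 0.6182 -0.1539  0.2134] yaw 89.9 tilt 0.04 w 1.003 f 0.0 F [-0.8  0.3 -1.5]
tool shift cm [ 13.8  -15.63   1.33] az 29.9
```

View pics/pl2.png

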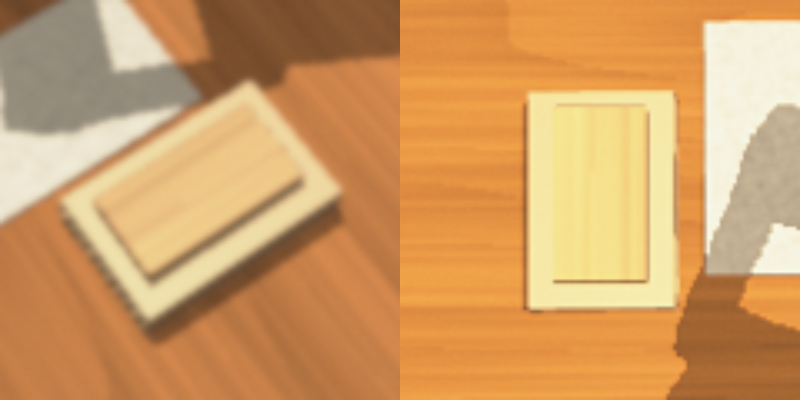

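The plate lies square on the sheets, about 3 mm off along x after the parallax correction. Next, the big weight at about (0.425, -0.331); I'll hover over it and refine with the wrist camera.

Request:
move_arm:
  rows:
    - [0, 0, 0, 0, 0, 4, 1]
    - [0, 0, 0, 0, 0, 6.5, 1]
    - [0, 0, 0, 0, 0, 6.5, 1]
    - [0, 0, 0, 0, 0, 6.5, 1]
    - [0, 0, 0, 0, 0, 6.4, 1]
    - [0.8, -2.5, 0, 0, 0, 0, 1]
    - [1.2, -3.5, 0, 0, 0, 0, 1]
    - [1.2, -3.6, 0, 0, 0, 0, 1]
    - [1.2, -3.6, 1, 0, 0, 0, 1]
    - [1.2, -3.6, 1, 0, 0, 0, 1]
    - [1.2, -3.6, 1, 0, 0, 0, 1]
    - [0.7, -2.6, 1, 0, 0, 0, 1]
    - [0.3, -2, 1, 0, 0, 0, 1]
    - [0, 0, 0, 0, 0, 0, 1]
    - [0, 0, 0, 0, 0, 0, 1]

```text
time: 8.98
tool_pos: [0.4258, -0.3308, 0.1628]
tool_rot: [-0.0, 0.258, 0.966, 0.001]
contact_force: [-0.4, 0.7, 0.0]
gripper_width: 0.999
grasp_force: 0.0
```

```bash
python3 go.py 0.425 -0.331 0.1 60; python3 -c "
from plant import manip;import cv2,numpy as np
f=manip.grab_frame('wrist');np.savez('pics/w2.npz',**f)
cv2.imwrite('pics/w2.png',f['img'])"
```

```text
t 9.0 pos [ 0.4258 -0.3308  0.1628] yaw 60.1 tilt 0.09 w 0.999 f 0.0 F [-0.4  0.7  0. ]
tool shift cm [ 0.05 -0.06  6.28] az 0.1
```

View pics/w2.png

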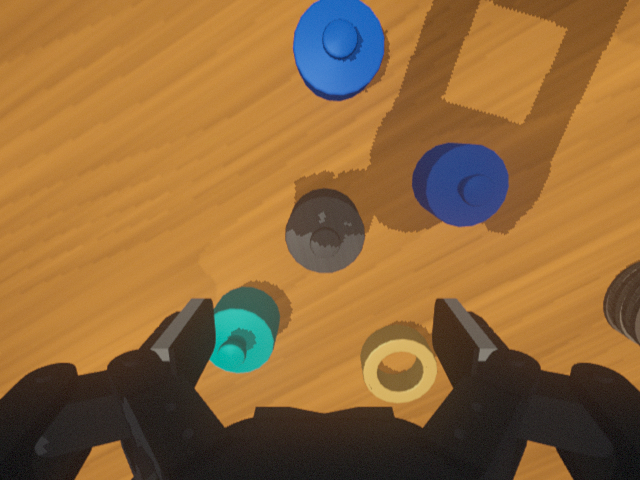

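The wrist view shows the dark weight with its knob top at (325,242). Neighbours: turquoise knob (232,350), blue knobs (475,188) and (341,40), tape (398,370).

Run:
```python
from h import *
f=load("w2"); tcp=np.array([.4258,-.3308]); y=np.array([np.cos(np.radians(60)),np.sin(np.radians(60))]); x=np.array([-y[1],y[0]])
for n,p,z in(("knob",(325,242),.062),("disc L",(286,236),.042),("disc R",(364,236),.042),("disc bottom",(325,272),.042),("turq",(232,350),.062),("blue",(475,188),.062),("tape",(398,370),.025)):
    X=ray(f,p,z); d=X[:2]-tcp; print(n,X.round(4),"tool x,y mm",(d@x*1e3).round(1),(d@y*1e3).round(1))
```

```text
knob [ 0.4229 -0.3286  0.062 ] tool x,y mm 3.6 0.4
disc L [ 0.4108 -0.3527  0.042 ] tool x,y mm 2.1 -26.5
disc R [ 0.4377 -0.3059  0.042 ] tool x,y mm 2.1 27.6
disc bottom [ 0.4473 -0.3425  0.042 ] tool x,y mm -24.5 0.6
turq [ 0.4586 -0.4239  0.062 ] tool x,y mm -75.0 -64.3
blue [ 0.4389 -0.2316  0.062 ] tool x,y mm 38.3 92.4
tape [ 0.558  -0.3364  0.025 ] tool x,y mm -117.3 61.2
```

Request:
move_arm:
  rows:
    - [0.35, 0, 1, 0, 0, 0, 1]
    - [0, 0, 2.5, 0, 0, 0, 1]
    - [0, 0, 3, 0, 0, 0, 1]
    - [0, 0, 3, 0, 0, 0, 1]
    - [0, 0, 2, 0, 0, 0, 1]
    - [0, 0, 1.2, 0, 0, 0, 1]
    - [0, 0, 0.6, 0, 0, 0, 1]
    - [0, 0, 0, 0, 0, 0, 0.3]
    - [0, 0, 0, 0, 0, 0, -0.3]
    - [0, 0, 0, 0, 0, 0, -1]
    - [0, 0, 0, 0, 0, 0, -1]
    - [0, 0, 0, 0, 0, 0, -1]
    - [0, 0, 0, 0, 0, 0, -1]
    - [0, 0, 0, 0, 0, 0, -1]

```text
time: 10.2
tool_pos: [0.4243, -0.3312, 0.0327]
tool_rot: [0.002, 0.259, 0.966, -0.0]
contact_force: [1.8, 3.0, 6.3]
gripper_width: 0.624
grasp_force: 65.0
```

```bash
python3 go.py 0.616 0.1355 0.17 60
```

```text
t 10.2 pos [ 0.4243 -0.3312  0.0327] yaw 60.0 tilt 0.24 w 0.624 f 65.0 F [1.8 3.  6.3]
tool shift cm [  6.65  50.01 -13.74] az 0.0
```

Request:
move_arm:
  rows:
    - [0, 0, -1, 0, 0, 0, -1]
    - [0, 0, -2, 0, 0, 0, -1]
    - [0, 0, -3, 0, 0, 0, -1]
    - [0, 0, -3, 0, 0, 0, -1]
    - [0, 1, -3, 0, 0, 0, -1]
    - [0, 2, -1.7, 0, 0, 0, -1]
    - [0.5, 3, 0, 0, 0, 0, -1]
    - [0.5, 3.5, 0, 0, 0, 0, -1]
    - [0.5, 3.7, 0, 0, 0, 0, -1]
    - [0.5, 3.7, 0, 0, 0, 0, -1]
    - [0.5, 3.7, 0, 0, 0, 0, -1]
    - [0.6, 3.7, 0, 0, 0, 0, -1]
    - [0.6, 3.7, 0, 0, 0, 0, -1]
    - [0.6, 3.7, 0, 0, 0, 0, -1]
    - [0.6, 3.7, 0, 0, 0, 0, -1]
    - [0.6, 3.7, 0, 0, 0, 0, -1]
    - [0.6, 3.2, 0, 0, 0, 0, -1]
    - [0.6, 2.2, 0, 0, 0, 0, -1]
    - [0, 1.5, 0, 0, 0, 0, -1]
    - [0, 0, 0, 0, 0, 0, -1]

```text
time: 11.87
tool_pos: [0.5944, 0.1037, 0.1665]
tool_rot: [-0.0, 0.257, 0.966, -0.0]
contact_force: [-0.4, -0.8, -5.5]
gripper_width: 0.625
grasp_force: 65.3
```

Request:
move_arm:
  rows:
    - [0, 0, 0, 0, 0, 0, -1]
    - [0, 0, 0, 0, 0, 0, -1]

```text
time: 12.03
tool_pos: [0.5938, 0.1005, 0.1666]
tool_rot: [-0.001, 0.259, 0.966, -0.001]
contact_force: [0.5, -0.6, -5.4]
gripper_width: 0.631
grasp_force: 65.3
```

```bash
python3 go.py 0.617 0.1355 0.08 60;python3 - <<'E'
from plant import manip
import cv2,numpy as np
f=manip.grab_frame("scene"); f2=manip.grab_frame("wrist"); np.savez("pics/w3.npz",**f2)
cv2.imwrite("pics/hold2.png",np.hstack([cv2.resize(f["img"][180:380,210:410],(400,400)),cv2.resize(f2["img"],(400,300))[:, :].copy() if 0 else cv2.copyMakeBorder(cv2.resize(f2["img"],(400,300)),50,50,0,0,0)]))
E
```

```text
t 12.0 pos [0.5938 0.1005 0.1666] yaw 60.0 tilt 0.11 w 0.631 f 65.3 F [ 0.5 -0.6 -5.4]
tool shift cm [-0.27  4.21  8.66] az -0.0
```

View pics/hold2.png

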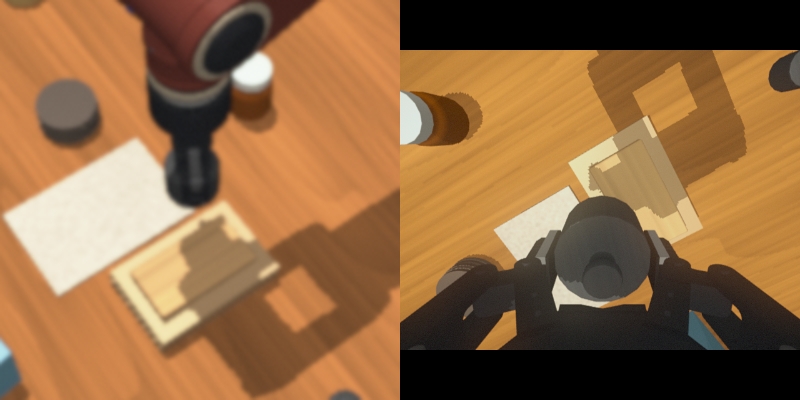

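The weight is held upright with its knob at about (323,360) in the wrist image. I'll check its offset in the hand and measure the plate on the pile exactly.

Run:
```python
from h import *
f=load("w3"); X=ray(f,(323,360),.1666-.0327+.062); d=X[:2]-[.5938,.1005]; a=np.radians(60)
print("knob-tcp world",d.round(4),"tool",d@[-np.sin(a),np.cos(a)],d@[np.cos(a),np.sin(a)])
# plate corners from pl2.png readings (crop scale 400/120)
S,T=load("scene2"),load("top2")
a=[(95,205),(150,275),(303,182),(247,100)]
b=[(553,282),(648,282),(648,104),(553,104)]
# scene: order bottom-left.. match by ray
A=[(247+x*.3,256+y*.3) for x,y in a]; B=[(202+(x-400)*.3,118+y*.3) for x,y in b]
wa=[ray(S,p,.045) for p in A]; wb=[ray(T,p,.045) for p in B]
print(np.mean(wa,0).round(4),np.mean(wb,0).round(4))
```

```text
knob-tcp world [-0.0045  0.0018] tool 0.0047766214027859955 -0.000698577522348507
[0.6173 0.1406 0.045 ] [0.617  0.1326 0.045 ]
```

Request:
move_arm:
  rows:
    - [-0.1, 0.8, 0, 0, 0, 0, -1]
    - [-0.2, 1.4, 0, 0, 0, 0, -1]
    - [-0.2, 1.4, 0, 0, 0, 0, -1]
    - [-0.1, 0.6, 1, 0, 0, 0, -1]
    - [0, 0, 2, 0, 0, 0, -1]
    - [0, 0, 2.5, 0, 0, 0, -1]
    - [0, 0, 1.5, 0, 0, 0, -1]
    - [0, 0, 0.8, 0, 0, 0, -1]
    - [0, 0, 0.4, 0, 0, 0, -1]
    - [0, 0, 0, 0, 0, 0, -1]
    - [0, 0, 0, 0, 0, 0, -1]
    - [0, 0, 0, 0, 0, 0, -1]

```text
time: 13.13
tool_pos: [0.6218, 0.1351, 0.0872]
tool_rot: [0.001, 0.259, 0.966, 0.001]
contact_force: [0.2, 0.4, -6.1]
gripper_width: 0.622
grasp_force: 65.4
```

```bash
python3 go.py 0.620 0.134 0.0774 60
```

```text
t 13.1 pos [0.6218 0.1351 0.0872] yaw 60.0 tilt 0.18 w 0.622 f 65.4 F [ 0.2  0.4 -6.1]
tool shift cm [ 0.1  -0.18  0.98] az 0.0
```

Request:
move_arm:
  rows:
    - [0.1, -0.2, 0.3, 0, 0, 0, -1]
    - [0, 0, 0.2, 0, 0, 0, -1]
    - [0, 0, 0.1, 0, 0, 0, -1]
    - [0, 0, 0.1, 0, 0, 0, -1]
    - [0, 0, 0.1, 0, 0, 0, -1]
    - [0, 0, 0, 0, 0, 0, -1]
    - [0, 0, 0, 0, 0, 0, -1]

```text
time: 13.72
tool_pos: [0.6188, 0.1338, 0.0774]
tool_rot: [0.0, 0.258, 0.966, 0.0]
contact_force: [-0.5, 0.1, -4.6]
gripper_width: 0.62
grasp_force: 65.4
```

Request:
move_arm:
  rows:
    - [0, 0, 0.1, 0, 0, 0, -1]
    - [0, 0, 0, 0, 0, 0, -1]
    - [0, 0, 0, 0, 0, 0, -1]

```text
time: 13.97
tool_pos: [0.6188, 0.1338, 0.0773]
tool_rot: [0.0, 0.258, 0.966, -0.0]
contact_force: [-5.4, -0.8, 3.6]
gripper_width: 0.629
grasp_force: 66.2
```

Request:
move_arm:
  rows:
    - [0, 0, 0.1, 0, 0, 0, -1]
    - [0, 0, 0, 0, 0, 0, -1]
    - [0, 0, 0, 0, 0, 0, -1]

```text
time: 14.22
tool_pos: [0.6188, 0.1339, 0.0773]
tool_rot: [-0.0, 0.258, 0.966, -0.0]
contact_force: [-8.0, -0.3, 8.3]
gripper_width: 0.623
grasp_force: 66.9
```

The weight rests at the expected height. I'll release and go on to the small weight.

Request:
move_arm:
  rows:
    - [0, 0, 0, 0, 0, 0, -0.2]
    - [0, 0, 0, 0, 0, 0, 0.3]
    - [0, 0, 0, 0, 0, 0, 0.8]
    - [0, 0, 0, 0, 0, 0, 1]
    - [0, 0, -1, 0, 0, 0, 1]
    - [0, 0, -2, 0, 0, 0, 1]
    - [0, 0, -3, 0, 0, 0, 1]
    - [0, 0, -3, 0, 0, 0, 1]
    - [0, 0, -3, 0, 0, 0, 1]
    - [1, 1.2, 0, 0, 0, 0, 1]
    - [2, 2.4, 0, 0, 0, 0, 1]
    - [2.5, 3, 0, 0, 0, 0, 1]
    - [2.5, 3, 0, 0, 0, 0, 1]
    - [2.5, 3, 0, 0, 0, 0, 1]
    - [2, 2.4, 1, 0, 0, 0, 1]
    - [1.3, 1.5, 1, 0, 0, 0, 1]
    - [0, 0, 0, 0, 0, 0, 1]
    - [0, 0, 0, 0, 0, 0, 1]

```text
time: 15.72
tool_pos: [0.5809, 0.3466, 0.1748]
tool_rot: [-0.0, 0.257, 0.966, -0.0]
contact_force: [-0.5, -0.4, -0.7]
gripper_width: 0.996
grasp_force: 0.0
```

```bash
python3 go.py 0.5816 0.3462 0.16 60; python3 -c "
from plant import manip;import cv2,numpy as np
f=manip.grab_frame('wrist');np.savez('pics/w4.npz',**f);g=manip.grab_frame('top');np.savez('pics/top4.npz',**g)
o=cv2.resize(f['img'],(480,360));p=cv2.resize(g['img'][118:238,202:322],(320,360))
cv2.imwrite('pics/w4.png',np.hstack([o,p]))"
```

```text
t 15.7 pos [0.5809 0.3466 0.1748] yaw 60.2 tilt 0.05 w 0.996 f 0.0 F [-0.5 -0.4 -0.7]
tool shift cm [-0.08  0.    1.48] az 0.2
```

View pics/w4.png

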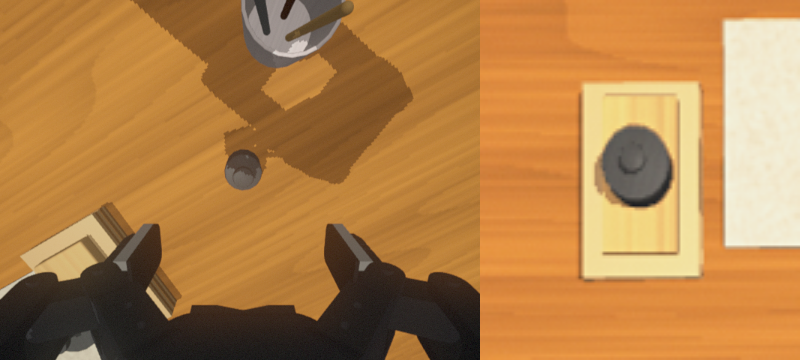

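The small weight's knob is at (243,172) in the half-scale wrist view, i.e. (324,229) at full size. In the top view the big weight stands on the plate, knob at (258.6,170.7).

Run:
```python
from h import *
f=load("w4"); X=ray(f,(324,229.3),.052); d=X[:2]-[.5809,.3466]; a=np.radians(60.2)
print("small",X.round(4),"tool mm",d@[-np.sin(a),np.cos(a)]*1e3,d@[np.cos(a),np.sin(a)]*1e3)
for p,z in(((243/.75,189/.75),.032),): print("front edge",((ray(f,p,z)[:2]-[.5809,.3466])@[-np.sin(a),np.cos(a)]*1e3).round(1), "expect centre-19")
print("big",ray(load("top4"),(258.6,170.7),.107).round(4))
```

```text
small [0.5753 0.3494 0.052 ] tool mm 6.285397160648169 -0.3412387023509927
front edge -16.7 expect centre-19
big [0.6171 0.133  0.107 ]
```

Request:
move_arm:
  rows:
    - [0.5, 0, 1, 0, 0, 0, 1]
    - [0, 0, 3, 0, 0, 0, 1]
    - [0, 0, 3.5, 0, 0, 0, 1]
    - [0, 0, 3, 0, 0, 0, 1]
    - [0, 0, 2.4, 0, 0, 0, 1]
    - [0, 0, 1.4, 0, 0, 0, 1]
    - [0, 0, 0.7, 0, 0, 0, 1]
    - [0, 0, 0, 0, 0, 0, 0.3]
    - [0, 0, 0, 0, 0, 0, -0.3]
    - [0, 0, 0, 0, 0, 0, -1]
    - [0, 0, 0, 0, 0, 0, -1]
    - [0, 0, 0, 0, 0, 0, -1]
    - [0, 0, 0, 0, 0, 0, -1]
    - [0, 0, 0, 0, 0, 0, -1]
    - [0, 0, 0, 0, 0, 0, -1]

```text
time: 17.07
tool_pos: [0.5788, 0.349, 0.028]
tool_rot: [0.002, 0.258, 0.966, 0.001]
contact_force: [1.0, -0.7, 6.7]
gripper_width: 0.416
grasp_force: 61.0
```

```bash
python3 go.py 0.618 -0.126 0.22 60
```

```text
t 17.1 pos [0.5788 0.349  0.028 ] yaw 60.0 tilt 0.25 w 0.416 f 61.0 F [ 1.  -0.7  6.7]
tool shift cm [-27.16 -39.13 -19.26] az 0.0
```

Request:
move_arm:
  rows:
    - [0, 0, -1, 0, 0, 0, -1]
    - [0, 0, -2, 0, 0, 0, -1]
    - [0, 0, -3.5, 0, 0, 0, -1]
    - [0, 0, -4, 0, 0, 0, -1]
    - [0, 0, -4, 0, 0, 0, -1]
    - [-0.8, -1.2, -2.5, 0, 0, 0, -1]
    - [-1.6, -2.3, -1, 0, 0, 0, -1]
    - [-2.2, -3.2, 0, 0, 0, 0, -1]
    - [-2.2, -3.2, 0, 0, 0, 0, -1]
    - [-2.2, -3.2, 0, 0, 0, 0, -1]
    - [-2.2, -3.2, 0, 0, 0, 0, -1]
    - [-2.2, -3.2, 0, 0, 0, 0, -1]
    - [-2.2, -3.2, 0, 0, 0, 0, -1]
    - [-2.2, -3.2, 0, 0, 0, 0, -1]
    - [-2.2, -3.2, 0, 0, 0, 0, -1]
    - [-2.2, -3.2, 0, 0, 0, 0, -1]
    - [-2.2, -3.2, 0, 0, 0, 0, -1]
    - [-1.6, -2.3, 0, 0, 0, 0, -1]
    - [-0.8, -0.7, 0, 0, 0, 0, -1]
    - [0, 0, 0, 0, 0, 0, -1]

```text
time: 18.73
tool_pos: [0.6168, -0.1215, 0.2049]
tool_rot: [-0.0, 0.26, 0.966, -0.0]
contact_force: [0.0, 0.1, -3.3]
gripper_width: 0.416
grasp_force: 60.5
```

```bash
python3 - <<'E'
from h import *
from plant import manip
f=manip.grab_frame('wrist');np.savez('pics/w5.npz',**f); s=manip.state(); p=s["tool_pos"]
g=cv2.cvtColor(f["img"],cv2.COLOR_BGR2GRAY)
# predicted knob pixel if the weight were centred in the hand, and crop round it
z=p[2]-.028+.052; k=proj(f,np.array([p[0],p[1],z])); print("pred knob",k.round(1))
x,y=k.round().astype(int); cv2.imwrite('pics/w5c.png',cv2.resize(f["img"][max(y-70,0):y+70,x-70:x+70],None,fx=3,fy=3))
E
python3 go.py 0.618 -0.126 0.07 60
```

```text
pred knob [329.8 361.1]
t 18.8 pos [ 0.6167 -0.1197  0.2048] yaw 59.9 tilt 0.09 w 0.416 f 60.5 F [-0.7  0.9 -3.6]
tool shift cm [-0.45 -0.49 13.48] az -0.1
```

View pics/w5c.png

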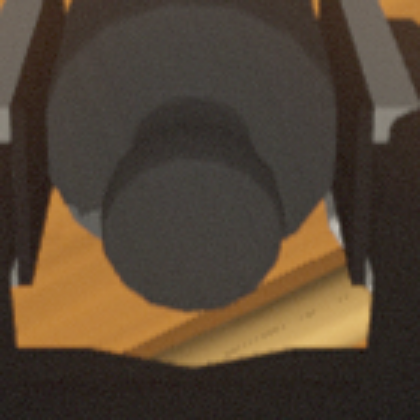

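The weight is upright in the hand. Its knob is about 8 px from prediction, which is under 3 mm. I'll lower it onto the pads.

Request:
move_arm:
  rows:
    - [-0.15, -0.25, 0, 0, 0, 0, -1]
    - [-0.1, -0.2, 1, 0, 0, 0, -1]
    - [0, 0, 2.5, 0, 0, 0, -1]
    - [0, 0, 3, 0, 0, 0, -1]
    - [0, 0, 3, 0, 0, 0, -1]
    - [0, 0, 2, 0, 0, 0, -1]
    - [0, 0, 1.2, 0, 0, 0, -1]
    - [0, 0, 0.5, 0, 0, 0, -1]
    - [0, 0, 0, 0, 0, 0, -1]
    - [0, 0, 0, 0, 0, 0, -1]
    - [0, 0, 0, 0, 0, 0, -1]

```text
time: 19.7
tool_pos: [0.6185, -0.1246, 0.0755]
tool_rot: [0.002, 0.258, 0.966, -0.0]
contact_force: [0.4, 0.4, -3.0]
gripper_width: 0.416
grasp_force: 60.5
```

```bash
python3 go.py 0.6165 -0.125 0.058 60
```

```text
t 19.7 pos [ 0.6185 -0.1246  0.0755] yaw 60.1 tilt 0.22 w 0.416 f 60.5 F [ 0.4  0.4 -3. ]
tool shift cm [ 0.16 -0.13  1.75] az 0.1
```

Request:
move_arm:
  rows:
    - [0.15, -0.15, 0.4, 0, 0, 0, -1]
    - [0, 0, 0.4, 0, 0, 0, -1]
    - [0, 0, 0.2, 0, 0, 0, -1]
    - [0, 0, 0.1, 0, 0, 0, -1]
    - [0, 0, 0.1, 0, 0, 0, -1]
    - [0, 0, 0.1, 0, 0, 0, -1]
    - [0, 0, 0.1, 0, 0, 0, -1]
    - [0, 0, 0, 0, 0, 0, -1]
    - [0, 0, 0, 0, 0, 0, -1]

```text
time: 20.45
tool_pos: [0.6152, -0.1251, 0.0616]
tool_rot: [-0.0, 0.258, 0.966, -0.0]
contact_force: [-7.4, 2.2, 9.4]
gripper_width: 0.416
grasp_force: 61.8
```

Request:
move_arm:
  rows:
    - [0, 0, 0.15, 0, 0, 0, -1]
    - [0, 0, 0, 0, 0, 0, -1]
    - [0, 0, 0, 0, 0, 0, -1]

```text
time: 20.7
tool_pos: [0.6153, -0.1251, 0.0616]
tool_rot: [-0.0, 0.258, 0.966, -0.0]
contact_force: [-11.8, 2.3, 15.5]
gripper_width: 0.417
grasp_force: 62.7
```

Request:
move_arm:
  rows:
    - [0, 0, 0.1, 0, 0, 0, -1]
    - [0, 0, 0, 0, 0, 0, -1]
    - [0, 0, 0, 0, 0, 0, -1]

```text
time: 20.95
tool_pos: [0.6153, -0.1251, 0.0616]
tool_rot: [-0.001, 0.258, 0.966, -0.0]
contact_force: [-13.7, 2.7, 20.7]
gripper_width: 0.412
grasp_force: 63.3
```

Request:
move_arm:
  rows:
    - [0, 0, -0.2, 0, 0, 0, -1]
    - [0, 0, 0, 0, 0, 0, 0]
    - [0, 0, 0, 0, 0, 0, 0.5]
    - [0, 0, 0, 0, 0, 0, 1]
    - [0, 0, 0, 0, 0, 0, 1]
    - [0, 0, -1, 0, 0, 0, 1]
    - [0, 0, -2, 0, 0, 0, 1]
    - [0, 0, -3, 0, 0, 0, 1]
    - [0, 0, -4, 0, 0, 0, 1]
    - [1, 0, -2, 0, 0, 0, 1]
    - [2, 0, 0, 0, 0, 0, 1]
    - [3, 0, 0, 0, 0, 0, 1]
    - [3.5, 0, 0, 0, 0, 0, 1]
    - [3.5, 0, 0, 0, 0, 0, 1]
    - [3.5, 0, 0, 0, 0, 0, 1]
    - [2.5, 0, 0, 0, 0, 0, 1]
    - [1.7, 0, 1, 0, 0, 0, 1]
    - [0.8, 0, 1, 0, 0, 0, 1]
    - [0, 0, 0, 0, 0, 0, 1]
    - [0, 0, 0, 0, 0, 0, 1]

```text
time: 22.62
tool_pos: [0.4286, -0.0176, 0.1584]
tool_rot: [-0.0, 0.258, 0.966, -0.0]
contact_force: [0.2, -0.4, 0.4]
gripper_width: 1.003
grasp_force: 0.0
```

```bash
python3 go.py 0.428 -0.0184 0.045 60
python3 - <<'E'
from h import *
from plant import manip
f=manip.grab_frame('wrist');np.savez('pics/w6.npz',**f); p=manip.state()["tool_pos"]
g=manip.grab_frame('top');np.savez('pics/top6.npz',**g);g2=manip.grab_frame('scene');np.savez('pics/scene6.npz',**g2)
h=cv2.cvtColor(f["img"],cv2.COLOR_BGR2HSV); m=cv2.inRange(h,(0,0,120),(179,40,255)); m[300:]=0
c=max(cv2.findContours(m,0,cv2.CHAIN_APPROX_NONE)[0],key=cv2.contourArea); e=cv2.fitEllipse(cv2.convexHull(c)); print(e, ray(f,e[0],.075).round(4))
cv2.imwrite("pics/pads6.png",np.hstack([cv2.resize(f["img"],(400,300)),cv2.resize(g["img"][145:205,345:405],(200,300)),cv2.resize(g2["img"][202:262,214:274],(200,300))]))
E
```

```text
t 22.6 pos [ 0.4286 -0.0176  0.1584] yaw 60.1 tilt 0.03 w 1.003 f 0.0 F [ 0.2 -0.4  0.4]
tool shift cm [ 1.000e-02 -9.000e-02  1.134e+01] az 0.1
((323.23260498046875, 253.1613311767578), (78.07862091064453, 79.64738464355469), 18.46863555908203) [ 0.4267 -0.0174  0.075 ]
```

View pics/pads6.png

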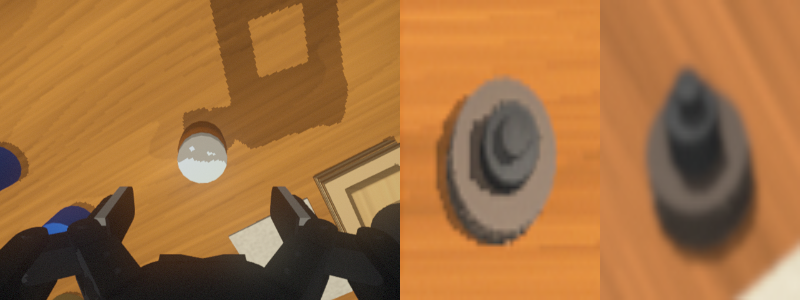

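The small weight stands on the pads with its knob at about (381,172) in the top view. The jar lid is centred under the gripper at (0.427,-0.0175). I'll grip the jar.

Request:
move_arm:
  rows:
    - [0.2, 0, 1, 0, 0, 0, 1]
    - [0, 0, 2.5, 0, 0, 0, 1]
    - [0, 0, 3, 0, 0, 0, 1]
    - [0, 0, 2.5, 0, 0, 0, 1]
    - [0, 0, 1.5, 0, 0, 0, 1]
    - [0, 0, 0.8, 0, 0, 0, 1]
    - [0, 0, 0, 0, 0, 0, 0.3]
    - [0, 0, 0, 0, 0, 0, -0.3]
    - [0, 0, 0, 0, 0, 0, -1]
    - [0, 0, 0, 0, 0, 0, -1]
    - [0, 0, 0, 0, 0, 0, -1]
    - [0, 0, 0, 0, 0, 0, -1]
    - [0, 0, 0, 0, 0, 0, -1]

```text
time: 23.85
tool_pos: [0.4286, -0.017, 0.0476]
tool_rot: [0.002, 0.258, 0.966, 0.0]
contact_force: [0.9, -0.4, 6.0]
gripper_width: 0.602
grasp_force: 63.5
```

```bash
python3 go.py 0.617 0.005 0.16 60; python3 -c "
from h import *
print(ray(load('top6'),(381,172),.0856),ray(load('top0'),(375.7,175.8),.0336))"
```

```text
t 23.9 pos [ 0.4286 -0.017   0.0476] yaw 60.0 tilt 0.23 w 0.602 f 63.5 F [ 0.9 -0.4  6. ]
tool shift cm [-15.27  11.32 -11.16] az 0.0
[ 0.6173388  -0.13130902  0.0856    ] [ 0.6181557  -0.12627446  0.0336    ]
```

Request:
move_arm:
  rows:
    - [0, 0, -1, 0, 0, 0, -1]
    - [0, 0, -2, 0, 0, 0, -1]
    - [0, 0, -2, 0, 0, 0, -1]
    - [-1, 0.8, -1, 0, 0, 0, -1]
    - [-2.2, 1.6, 0, 0, 0, 0, -1]
    - [-2.5, 1.9, 0, 0, 0, 0, -1]
    - [-2.5, 1.9, 0, 0, 0, 0, -1]
    - [-2.5, 1.9, 0, 0, 0, 0, -1]
    - [-2.3, 1.7, 0, 0, 0, 0, -1]
    - [-1.5, 1.1, 0, 0, 0, 0, -1]
    - [-0.8, 0.4, 1, 0, 0, 0, -1]
    - [0, 0, 1.5, 0, 0, 0, -1]
    - [0, 0, 1, 0, 0, 0, -1]
    - [0, 0, 0.5, 0, 0, 0, -1]
    - [0, 0, 0, 0, 0, 0, -1]
    - [0, 0, 0, 0, 0, 0, -1]
    - [0, 0, 0, 0, 0, 0, -1]

```text
time: 25.27
tool_pos: [0.6161, 0.0049, 0.0666]
tool_rot: [0.0, 0.259, 0.966, 0.0]
contact_force: [0.3, 0.5, -1.6]
gripper_width: 0.605
grasp_force: 63.3
```

```bash
python3 go.py 0.617 0.005 0.0506 60
```

```text
t 25.3 pos [0.6161 0.0049 0.0666] yaw 60.0 tilt 0.06 w 0.605 f 63.3 F [ 0.3  0.5 -1.6]
tool shift cm [-0.07  0.06  1.6 ] az 0.0
```

Request:
move_arm:
  rows:
    - [0, 0, 0.4, 0, 0, 0, -1]
    - [0, 0, 0.4, 0, 0, 0, -1]
    - [0, 0, 0.2, 0, 0, 0, -1]
    - [0, 0, 0.1, 0, 0, 0, -1]
    - [0, 0, 0.1, 0, 0, 0, -1]
    - [0, 0, 0.1, 0, 0, 0, -1]
    - [0, 0, 0.1, 0, 0, 0, -1]
    - [0, 0, 0, 0, 0, 0, -1]
    - [0, 0, 0, 0, 0, 0, -1]

```text
time: 26.02
tool_pos: [0.6159, 0.005, 0.0518]
tool_rot: [-0.0, 0.258, 0.966, -0.0]
contact_force: [0.4, -0.2, -1.6]
gripper_width: 0.598
grasp_force: 63.3
```

Request:
move_arm:
  rows:
    - [0, 0, 0.1, 0, 0, 0, -1]
    - [0, 0, 0.1, 0, 0, 0, -1]
    - [0, 0, 0, 0, 0, 0, -1]
    - [0, 0, 0, 0, 0, 0, -1]

```text
time: 26.35
tool_pos: [0.6162, 0.0049, 0.0507]
tool_rot: [0.0, 0.258, 0.966, -0.0]
contact_force: [-2.7, 1.0, 4.4]
gripper_width: 0.602
grasp_force: 63.9
```

Request:
move_arm:
  rows:
    - [0, 0, 0, 0, 0, 0, -0.2]
    - [0, 0, 0, 0, 0, 0, 0.3]
    - [0, 0, 0, 0, 0, 0, 0.8]
    - [0, 0, 0, 0, 0, 0, 1]
    - [0, 0, -1, 0, 0, 0, 1]
    - [0, 0, -2.5, 0, 0, 0, 1]
    - [0, 0, -4, 0, 0, 0, 1]
    - [0, 0, -4, 0, 0, 0, 1]
    - [-0.4, -1, -2.5, 0, 0, 0, 1]
    - [-0.8, -2.2, 0, 0, 0, 0, 1]
    - [-1.3, -3.4, 0, 0, 0, 0, 1]
    - [-1.3, -3.5, 0, 0, 0, 0, 1]
    - [-1.3, -3.5, 0, 0, 0, 0, 1]
    - [-1.3, -3.5, 0, 0, 0, 0, 1]
    - [-1.3, -3.5, 0, 0, 0, 0, 1]
    - [-1.3, -3.5, 0, 0, 0, 0, 1]
    - [-1.3, -3.4, 1, 0, 0, 0, 1]
    - [-1.2, -3, 1, 0, 0, 0, 1]
    - [-0.6, -1.9, 1, 0, 0, 0, 1]
    - [0, 0, 0, 0, 0, 0, 1]

```text
time: 28.02
tool_pos: [0.5569, -0.3395, 0.158]
tool_rot: [-0.001, 0.261, 0.965, -0.0]
contact_force: [-1.0, 1.3, -0.2]
gripper_width: 0.999
grasp_force: 0.0
```

Request:
move_arm:
  rows:
    - [0, 0, 0, 0, 0, 0, 1]
    - [0, 0, 0, 0, 0, 0, 1]

```text
time: 28.18
tool_pos: [0.5593, -0.3358, 0.1604]
tool_rot: [0.0, 0.258, 0.966, 0.0]
contact_force: [0.2, 1.0, 0.7]
gripper_width: 1.001
grasp_force: 0.0
```

```bash
python3 go.py 0.559 -0.3363 0.022 60
python3 - <<'E'
from h import *
from plant import manip
f=manip.grab_frame('wrist');np.savez('pics/w7.npz',**f)
h=cv2.cvtColor(f["img"],cv2.COLOR_BGR2HSV); m=cv2.inRange(h,(16,60,80),(32,150,255)); m[330:]=0
m=cv2.morphologyEx(m,cv2.MORPH_OPEN,np.ones((3,3)))
for c in sorted(cv2.findContours(m,0,cv2.CHAIN_APPROX_NONE)[0],key=cv2.contourArea)[-3:]:
    if len(c)>5: e=cv2.fitEllipse(cv2.convexHull(c)); print(np.round(e[0],1),np.round(e[1],1), ray(f,e[0],.025).round(4))
cv2.imwrite("pics/w7.png",f["img"])
E
```

```text
t 28.2 pos [ 0.5593 -0.3358  0.1604] yaw 60.1 tilt 0.04 w 1.001 f 0.0 F [0.2 1.  0.7]
tool shift cm [ 0.   -0.07 13.84] az 0.1
[324.4 232.5] [80.5 82.9] [ 0.5588 -0.3354  0.025 ]
```

View pics/w7.png

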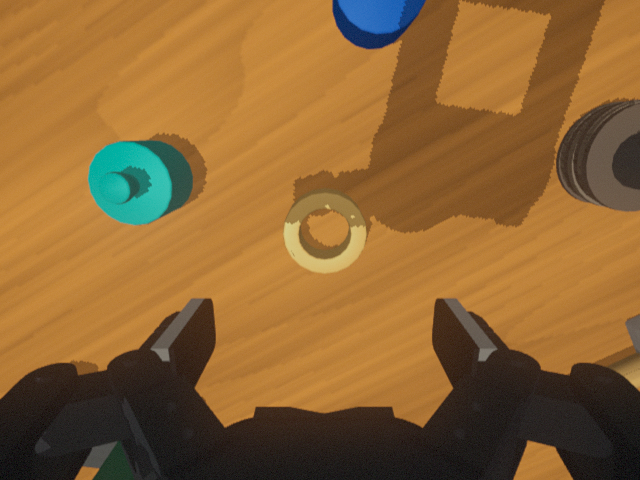

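The tape ring is at (324,232), centred under the gripper, and the turquoise weight (125,182) is well clear. I'll grip it.

Request:
move_arm:
  rows:
    - [0.1, 0, 1, 0, 0, 0, 1]
    - [0, 0, 2.5, 0, 0, 0, 1]
    - [0, 0, 3.5, 0, 0, 0, 1]
    - [0, 0, 3, 0, 0, 0, 1]
    - [0, 0, 2, 0, 0, 0, 1]
    - [0, 0, 1.2, 0, 0, 0, 1]
    - [0, 0, 0.6, 0, 0, 0, 1]
    - [0, 0, 0, 0, 0, 0, 0.3]
    - [0, 0, 0, 0, 0, 0, -0.3]
    - [0, 0, 0, 0, 0, 0, -1]
    - [0, 0, 0, 0, 0, 0, -1]
    - [0, 0, 0, 0, 0, 0, -1]
    - [0, 0, 0, 0, 0, 0, -1]
    - [0, 0, 0, 0, 0, 0, -1]

```text
time: 29.4
tool_pos: [0.5594, -0.3366, 0.024]
tool_rot: [0.002, 0.259, 0.966, -0.001]
contact_force: [0.2, 0.2, 5.8]
gripper_width: 0.688
grasp_force: 67.7
```

```bash
python3 go.py 0.704 0.005 0.18 60
```

```text
t 29.4 pos [ 0.5594 -0.3366  0.024 ] yaw 60.0 tilt 0.2 w 0.688 f 67.7 F [0.2 0.2 5.8]
tool shift cm [  4.48  36.82 -15.63] az 0.0
```

Request:
move_arm:
  rows:
    - [0, 0, -1, 0, 0, 0, -1]
    - [0, 0, -2.5, 0, 0, 0, -1]
    - [0, 0, -4, 0, 0, 0, -1]
    - [0, 0, -4, 0, 0, 0, -1]
    - [0.2, 1.2, -2.5, 0, 0, 0, -1]
    - [0.3, 2.4, -1, 0, 0, 0, -1]
    - [0.4, 3.4, 0, 0, 0, 0, -1]
    - [0.4, 3.5, 0, 0, 0, 0, -1]
    - [0.4, 3.5, 0, 0, 0, 0, -1]
    - [0.4, 3.5, 0, 0, 0, 0, -1]
    - [0.4, 3.5, 0, 0, 0, 0, -1]
    - [0.4, 3.5, 0, 0, 0, 0, -1]
    - [0.4, 3.5, 0, 0, 0, 0, -1]
    - [0.4, 3.4, 0, 0, 0, 0, -1]
    - [0.4, 2.8, 0, 0, 0, 0, -1]
    - [0.3, 1.8, 1, 0, 0, 0, -1]
    - [0.1, 0.8, 2, 0, 0, 0, -1]
    - [0, 0, 2, 0, 0, 0, -1]
    - [0, 0, 0, 0, 0, 0, -1]
    - [0, 0, 0, 0, 0, 0, -1]

```text
time: 31.07
tool_pos: [0.7014, 0.0058, 0.1201]
tool_rot: [-0.002, 0.258, 0.966, -0.0]
contact_force: [0.8, -0.2, -0.8]
gripper_width: 0.691
grasp_force: 67.0
```

```bash
python3 go.py 0.704 0.005 0.027 60
```

```text
t 31.1 pos [0.7014 0.0058 0.1201] yaw 60.1 tilt 0.24 w 0.691 f 67.0 F [ 0.8 -0.2 -0.8]
tool shift cm [-0.3   0.08  9.31] az 0.1
```

Request:
move_arm:
  rows:
    - [-0.3, 0.1, 1.5, 0, 0, 0, -1]
    - [0, 0, 2, 0, 0, 0, -1]
    - [0, 0, 2, 0, 0, 0, -1]
    - [0, 0, 1.5, 0, 0, 0, -1]
    - [0, 0, 0.8, 0, 0, 0, -1]
    - [0, 0, 0.4, 0, 0, 0, -1]
    - [0, 0, 0.2, 0, 0, 0, -1]
    - [0, 0, 0.1, 0, 0, 0, -1]
    - [0, 0, 0.1, 0, 0, 0, -1]
    - [0, 0, 0.1, 0, 0, 0, -1]
    - [0, 0, 0, 0, 0, 0, -1]
    - [0, 0, 0, 0, 0, 0, -1]

```text
time: 32.07
tool_pos: [0.7063, 0.005, 0.0354]
tool_rot: [0.0, 0.258, 0.966, 0.0]
contact_force: [0.0, -0.3, -1.0]
gripper_width: 0.693
grasp_force: 67.0
```

Request:
move_arm:
  rows:
    - [0, 0, 0.3, 0, 0, 0, -1]
    - [0, 0, 0.2, 0, 0, 0, -1]
    - [0, 0, 0.1, 0, 0, 0, -1]
    - [0, 0, 0.1, 0, 0, 0, -1]
    - [0, 0, 0, 0, 0, 0, -1]
    - [0, 0, 0, 0, 0, 0, -1]

```text
time: 32.57
tool_pos: [0.7059, 0.005, 0.0276]
tool_rot: [-0.0, 0.258, 0.966, -0.0]
contact_force: [-0.1, -0.6, -1.2]
gripper_width: 0.689
grasp_force: 67.0
```

Request:
move_arm:
  rows:
    - [0, 0, 0.1, 0, 0, 0, -1]
    - [0, 0, 0.1, 0, 0, 0, -1]
    - [0, 0, 0, 0, 0, 0, -1]
    - [0, 0, 0, 0, 0, 0, -1]

```text
time: 32.9
tool_pos: [0.7063, 0.005, 0.027]
tool_rot: [0.0, 0.258, 0.966, -0.0]
contact_force: [-3.7, 0.7, 4.5]
gripper_width: 0.687
grasp_force: 67.4
```

The tape rests. I'll release, rise, and back off along +tool x (away from the big weight, towards the base) to clear the view.

Request:
move_arm:
  rows:
    - [0, 0, 0, 0, 0, 0, -0.2]
    - [0, 0, 0, 0, 0, 0, 0.3]
    - [0, 0, 0, 0, 0, 0, 0.8]
    - [0, 0, 0, 0, 0, 0, 1]
    - [0, 0, -1, 0, 0, 0, 1]
    - [0, 0, -2.5, 0, 0, 0, 1]
    - [0, 0, -4, 0, 0, 0, 1]
    - [0, 0, -4, 0, 0, 0, 1]
    - [0, 0, -4, 0, 0, 0, 1]
    - [0, -2, -3, 0, 0, 0, 1]
    - [0, -3.5, 0, 0, 0, 0, 1]
    - [0, -4, 0, 0, 0, 0, 1]
    - [0, -4, 0, 0, 0, 0, 1]
    - [0, -4, 0, 0, 0, 0, 1]
    - [0, -4, 0, 0, 0, 0, 1]
    - [0, -4, 0, 0, 0, 0, 1]
    - [0, -4, 0, 0, 0, 0, 1]
    - [0, -2, 0, 0, 0, 0, 1]
    - [0, 0, 0, 0, 0, 0, 1]
    - [0, 0, 0, 0, 0, 0, 1]

```text
time: 34.57
tool_pos: [0.5482, -0.2688, 0.2114]
tool_rot: [0.0, 0.26, 0.966, 0.0]
contact_force: [-0.4, 0.2, 0.5]
gripper_width: 1.001
grasp_force: 0.0
```

```bash
python3 go.py 0.7 0 0.2 60
python3 - <<'E'
from plant import manip
import cv2,numpy as np
t=[]
for n,(x,y) in(("scene",(275,270)),("top",(315,170))):
    f=manip.grab_frame(n); np.savez(f"pics/{n}9.npz",**f); t.append(cv2.resize(f["img"][y-80:y+80,x-80:x+80] if n=="top" else f["img"][y-100:y+100,x-100:x+100],(400,400)))
cv2.imwrite("pics/end.png",np.hstack(t))
E
```

```text
t 34.6 pos [ 0.5482 -0.2688  0.2114] yaw 59.9 tilt 0.05 w 1.001 f 0.0 F [-0.4  0.2  0.5]
tool shift cm [ 0.35 30.87  1.15] az -0.1
```

View pics/end.png

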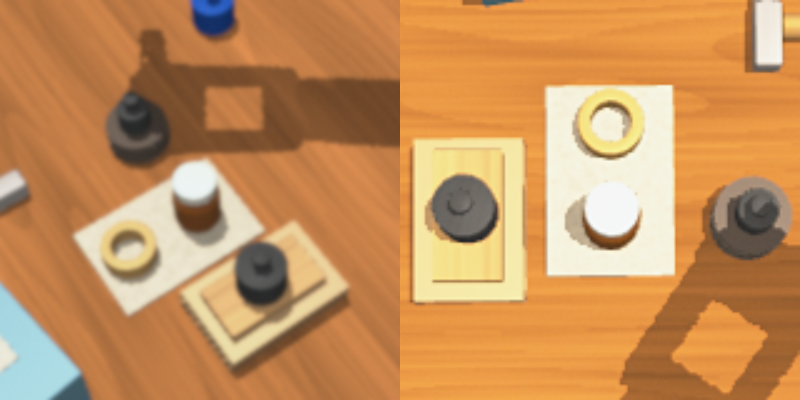

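All five things stand in place. In the top crop the tape is at (610,122), the jar lid at (611,209), and the small knob at (762,202) on the pads. A final check of the numbers follows.

Run:
```python
from h import *
T,S=load("top9"),load("scene9")
t=lambda x,y:(235+(x-400)*.4,90+y*.4); s=lambda x,y:(175+x*.5,170+y*.5)
for n,a,b,z in(("tape",(610,122),(129,247),.028),("jar",(611,209),(195,180),.078),("small",(762,202),(131,99),.0856),("big",(460,202),(262,250),.107)):
    print(n,tri(S,s(*b),T,t(*a))[0].round(4),ray(T,t(*a),z).round(4),ray(S,s(*b),z).round(4))
```

```text
tape [0.7061 0.0048 0.0191] [0.7056 0.0033 0.028 ] [0.7064 0.0107 0.028 ]
jar [0.6151 0.0043 0.0738] [0.6157 0.0031 0.078 ] [0.6152 0.0076 0.078 ]
small [ 0.6184 -0.1272  0.0787] [ 0.62   -0.1287  0.0856] [ 0.6183 -0.1202  0.0856]
big [0.615  0.1328 0.1104] [0.6169 0.1321 0.107 ] [0.6131 0.1321 0.107 ]
```

All within a few millimetres of the targets: jar to tape 91 mm, small weight to pad centre about 2 mm. Handing in.

```bash
python3 -c "
from plant import manip
print(manip.job_done())"
```

```text
the job is handed in; nothing more can be done
None
```

The job is handed in with no verdict returned: by my last camera check, the plate, both weights, jar and tape rest within a few mm of their targets, with jar and tape 91 mm apart (centres), and the arm never went near the pencil pot.

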